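# Load a gear shaft into an inspection fixture and clamp it home

## Robot

A 6-joint arm with a two-finger parallel gripper is mounted at the origin on the work surface. World frame = base frame: x ahead of the robot, y to its left, z up, the work surface at z = 0. Lengths are in m, angles in rad, forces in N, time in s.
With the tool pointing down it reaches from about 0.325 to 0.85 m from the base axis. Payload 15.5 kg.
Tool frame: the origin (TCP) lies between the finger pads; the fingertips stand 14 mm ahead of it and the grasp point (between the pads) lies 5 mm behind it; x points along the fingers, y is the direction in which the jaws open and shut, and the axes are right-handed (so a half turn about x gives the same grasp; the last joint's range is limited). The gripper opens to 91 mm and grips with 3 to 60 N. Pads are 32 mm wide; open, the fingers measure 118 mm over their backs; the gripper's body (76 mm by 178 mm) begins 60 mm behind the grasp point.
Start: joints at [1.046, 0.494, 1.345, -0, 1.302, -0.096], TCP at [0.26, 0.568, 0.228] pointing down, gripper open.
Joint ranges: [-2.91, 2.91], [-0.82, 2.16], [0.22, 2.67], [-1.22, 4.37], [0.12, 2.79], [-3.08, 3.08]. Speed limits (rad/s): [1.89, 1.89, 2.57, 3.01, 3.01, 3.01].

## Interface

Orientations are given as a unit quaternion [w, x, y, z].
In Python, from plant import status, cams, finish_job gives the robot as it stands.
- The arm moves only by the tool carry_out, never from a script. Its argument "motion" is a list that holds one entry, the list of rows, each a list of 7 numbers: the shift along the tool's x, y, z in mm, then the turn, a rotation vector about the tool's x, y, z in degrees, then the opening in per cent of the stroke, from 0 (shut) to 100 (fully open). In form: [[[tx, ty, tz, wx, wy, wz, jaw], ...]]. A call has 1 to 8 rows; each row is the pose to reach, as a shift and turn from the pose measured when the call began, along the tool's axes at that moment; what a row does not reach only later rows make up. A row lasts 1/12 s, in which the tool goes at most 41.7 mm and 7.16 degrees, less where a joint would pass 70% of its speed; a pose out of reach is approached as far as the arm can. A call with a gripper value outside its range is refused whole. The fingers move at their own pace and stop on an object; "force" is the grip in N (left out, the last holds). Time passes only in rows, so rows that repeat a pose let the fingers close. It gives the time, the measured TCP pose, the force and the opening at its end, in the units of the state.
- status.sense(): the state, without advancing time (a new reading comes with each control period).
- cams.camera(name): name is "scene" or "top" or "wrist"; returns the picture (480x640x3 uint8, red, green, blue); there is no depth.
- cams.camera_model(name): a dict with "vertical_fov" (degrees; the focal length in pixels is half the picture's height over the tangent of half this angle, whatever the lens; pixels are square), "cx", "cy" (the principal point, pixels), "D" ([k1, k2, p1, p2, k3] as OpenCV has them; the pictures are not rectified), "rvec" (rotation vector, rad) and "tvec" (3), from world to camera coordinates, as OpenCV has them. Camera axes: x right, y down, z forward; pixel columns grow to the right and rows downward; lengths in m; the calibration is good to about 2 mm. A picture is of the moment at which its call begins: read the wrist's pose just before it. camera_model takes no time and is no camera call; for the wrist camera it gives the pose at the moment of the call.
- finish_job(): hands the job in, once; it reports no verdict.
The state is a dict: "time_s": time; "joint_pos": joint angles; "qvel": joint speeds; "tau": joint torques, N m; "position": TCP position; "ee_rot": TCP orientation; "ft_force": force on the tool from outside, world axes, zero at the start; "torque": the same for the moment, N m; "gripper_width": finger opening in m.
Only numpy, scipy, OpenCV 4.12 (cv2) and the standard library are available. Lean on these libraries where they do the work, as an engineer would, in place of code of your own. Each camera call takes 0.05 s, during which the arm holds its last target. There are 200 camera calls.

## Task

Take the wide gear with the long slender shaft from the wooden board, lower its spigot gently into the bore of the steel inspection fixture until it rests on the stiff ejector inside, still standing proud, and let go. Then swing the hinged clamp over by its black ball knob so that its pad, not the gripper, drives the gear down until it lies flush on the nest face; stop as soon as it goes solid, without crushing the shaft, and leave the clamp down on it. Leave the other gears and the dial gauge where they are.

Things in the scene. Friction and masses are not known exactly. Their poses are not given: they have to be found in the camera images.
- gearshaft: the steel gear to load: a gear disc 60 mm across and 14 mm thick, a plain shaft 16 mm in diameter rising 45 mm above the disc, and a spigot 20 mm in diameter with a slightly tapered tip reaching 30 mm below the disc. Origin at the centre of the disc's underside, z up along the shaft; it looks the same from all sides. 0.25 to 0.5 kg. It stands in one of the board's three holes, disc on the board; which one differs from run to run
- shaft_top (a point): centre of the top end of that gear's shaft, 59 mm above the disc's underside; here the clamp's pad will press. Grip the shaft between here and the disc
- board: wooden board 250 x 85 x 40 mm, fixed, with three 28 mm holes in a row along its x axis, 80 mm apart; origin at the centre of its underside
- pinion: bystander in another hole of the board: small thick gear, 40 mm across, 26 mm thick, with a 16 mm shaft only 16 mm tall; origin at the gear's underside; leave alone
- stub_gear: bystander in the remaining hole: gear 60 mm across, 14 mm thick, with only a wide low hub (28 mm across, 12 mm tall); origin at the gear's underside; leave alone
- dial_gauge: bystander: dial gauge lying face up on a round foot, 52 mm across, 62 mm tall, standing beside the fixture; origin at its underside; leave alone
- fixture: dark steel fixture fixed to the bench, base plate 130 (x) x 225 (y) x 15 mm, z up; origin on the bench straight below the bore. Its square nest block, 74 x 74 mm, top 55 mm above the bench, has an upright bore 21.5 mm wide with a 2 mm chamfer. Two hinge posts, 150 mm tall, stand at y = 93 to 137 mm, x = 12 to 28 mm either side
- nest_face (a point): centre of the bore in the nest block's flat top face; axes as the fixture's. Home: the gear's underside lies on this face. In the bore a stiff ejector plug, held by friction (about 16 N moves it down, it does not spring back), first carries the gear 8 to 14 mm above the face, differently each run and not measured; the clamp drives gear and plug down
- hinge (a point): middle of the clamp's hinge pin, at fixture (0, 110, 134) mm; the pin runs along the fixture's x. The hinge is stiff (about 0.6 N m) and stays where left. A round-nosed screw pad hangs under the arm 110 mm from the pin, its nose 16 to 24 mm below the arm's middle line, set differently each run and not measured: the gear is home somewhere within 0.05 rad of level, to be felt
- clamp: clamp arm, a bar 14 mm wide and 20 mm high; origin on the hinge pin, arm along its own -y. Level when its axes agree with the fixture's; starts 1.5 to 1.8 rad open (upright or leaning back, stop at 1.85) and closes by swinging towards the fixture's -y and down. More than 60 N of the arm's pad on the shaft (about 35 N at the knob) damages it
- knob (a point): centre of the clamp's black ball knob, 30 mm in diameter, 190 mm from the hinge pin; can be pinched across the fixture's x from above, tool kept upright, and turns between the fingers as the arm swings, or can be pushed. Closing takes about 2 N here, about 6 to 11 N while the gear is driven; once home it goes solid
Things that resemble listed ones, but are neither listed nor needed, are in the scene too. What is shaped like the gearshaft but turquoise is not meant.

How it is judged:
On the way, in this order (a step that is already met when the one before it is completed fails the run):
1. the gear stands in the bore on the ejector, upright, still at least 4 mm proud of the nest face, and is let go (z of gearshaft in the frame of nest_face between 0.004 and 0.018 m and horizontal distance between gearshaft and nest_face below 0.004 m and angle between gearshaft's own z axis and vertical below 0.12 rad and contact force between the fingers and gearshaft below 0.3 N), for 0.2 s.
2. the clamp's pad bears on the shaft while the gear still stands proud, the gripper not touching the gear (contact force between clamp and gearshaft above 1.5 N and z of gearshaft in the frame of nest_face above 0.003 m and contact force between the fingers and gearshaft below 0.3 N), for 0.04 s.
3. the clamp has driven the gear home, flush on the nest face (z of gearshaft in the frame of nest_face below 0.0015 m and horizontal distance between gearshaft and nest_face below 0.003 m and angle between the z axis of clamp and the z axis of fixture, either way round below 0.1 rad), for 0.1 s.
At the end, for the whole second after the job is handed in: The long-shafted gear is in the bore, centred within 3 mm and upright within 0.04 rad, its disc flush on the nest face (gap under 1.5 mm), at rest; the clamp arm is left down, within 0.1 rad of level; pinion, stub gear and dial gauge are within 20 mm of where they started (all of step 3 and z of gearshaft in the frame of nest_face above -0.002 m and angle between gearshaft's own z axis and vertical below 0.04 rad and linear speed of gearshaft below 0.01 m/s and distance of each of pinion, stub_gear, dial_gauge from where it was at the start of the episode below 0.02 m); the robot touches nothing.
It fails at once if the clamp is pressed on the shaft with more than 60 N (contact force between clamp and gearshaft above 60 N).
It fails at once if the gripper pushes the gear down into the nest: it is within 3 mm of flush while the fingers are on it (contact force between the fingers and gearshaft above 1 N and horizontal distance between gearshaft and nest_face below 0.02 m and z of gearshaft in the frame of nest_face below 0.003 m).
It fails at once if another gear or the dial gauge is moved more than 20 mm (distance of any of pinion, stub_gear, dial_gauge from where it was at the start of the episode above 0.02 m).
It also fails if it takes over 72 s, if anything falls off the work surface, if the arm or the gripper's body presses on something with over 40 N, if the wrist force passes 120 N, or if a joint passes its speed limit or range.

## Working session

There is one attempt and no reset: what is moved stays moved. The work goes in short steps, Python scripts to look and compute and a tool call to move; the robot and the scene stay as the last step left them, time stands still between calls to the robot, and variables do not carry over. Pictures are saved under pics/ and viewed, about 8 in all and at most 12, crops included, and the job is handed in when it is done.

Besides the shell and the picture viewer there is one more tool, called after "Call:" as name(argument=value, ...) on one line, values as JSON. carry_out: Moves the arm, as the interface text tells. Its arguments: {"type":"object","properties":{"motion":{"type":"array","items":{"type":"array","items":{"type":"array","items":{"type":"number"}}}},"force":{"type":"number"}},"required":["motion"]}

```bash
ls; mkdir -p pics; cat > h.py <<'E'
import numpy as np, cv2
from plant import status, cams, finish_job
from scipy.spatial.transform import Rotation as R
def snap(n,f=None):
    im=cams.camera(n)
    if f: cv2.imwrite('pics/'+f,im[:,:,::-1])
    return im
def K(m):
    f=240/np.tan(np.radians(m['vertical_fov']/2)); return np.array([[f,0,m['cx']],[0,f,m['cy']],[0,0,1.]])
def ray(m,uv):
    p=cv2.undistortPoints(np.array([[uv]],float),K(m),np.array(m['D'],float)).ravel()
    Rm=cv2.Rodrigues(np.array(m['rvec'],float))[0]; t=np.array(m['tvec'],float).ravel()
    d=Rm.T@np.array([p[0],p[1],1]); return -Rm.T@t, d/np.linalg.norm(d)
def onz(m,uv,z):
    c,d=ray(m,uv); return c+d*(z-c[2])/d[2]
def proj(m,P):
    return cv2.projectPoints(np.array(P,float).reshape(-1,1,3),np.array(m['rvec'],float),np.array(m['tvec'],float),K(m),np.array(m['D'],float))[0].reshape(-1,2)
def tri(a,b):
    A=np.zeros((3,3));B=np.zeros(3)
    for c,d in (a,b):
        M=np.eye(3)-np.outer(d,d);A+=M;B+=M@c
    return np.linalg.solve(A,B)
def tool():
    s=status.sense();q=s['ee_rot'];return s,np.array(s['position']),R.from_quat([q[1],q[2],q[3],q[0]])
E
python3 - <<'E'
from h import *
snap('scene','s0.png');snap('top','t0.png')
s,p,r=tool();print(p,r.as_matrix().round(3),s['ft_force'],s['time_s'])
for n in('scene','top','wrist'):print(n,cams.camera_model(n))
E
```

```text
pics
[0.26027294 0.56788157 0.22742294] [[-0.001  0.417  0.909]
 [-0.001  0.909 -0.417]
 [-1.    -0.001 -0.   ]] [-0.73043925 -0.8093095  -0.5250808 ] 0.1
scene {'vertical_fov': 45.65449610194038, 'cx': 315.417246336921, 'cy': 238.02073756229547, 'D': array([-0.17262385,  0.        ,  0.        ,  0.        ,  0.        ]), 'rvec': array([ 0.97368816,  2.40946128, -1.0849401 ]), 'tvec': array([ 0.39930294, -0.14276754,  1.1951671 ])}
top {'vertical_fov': 43.04200945206947, 'cx': 322.09019589213034, 'cy': 230.01280114186784, 'D': array([-0.08186895,  0.        ,  0.        ,  0.        ,  0.        ]), 'rvec': array([ 2.11014822, -2.1493277 ,  0.17895993]), 'tvec': array([-0.03271053,  0.53144763,  1.23842553])}
wrist {'vertical_fov': 70.4540521428876, 'cx': 320.2879899797145, 'cy': 241.68139442767244, 'D': array([0.02040471, 0.        , 0.        , 0.        , 0.        ]), 'rvec': array([-2.43066198, -1.56190965, -0.22401648]), 'tvec': array([-0.62502643, -0.03459432,  0.39195595])}
```

View pics/s0.png

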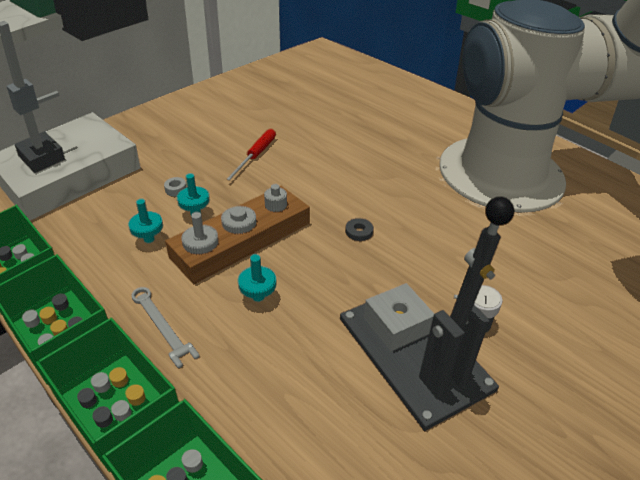

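View pics/t0.png

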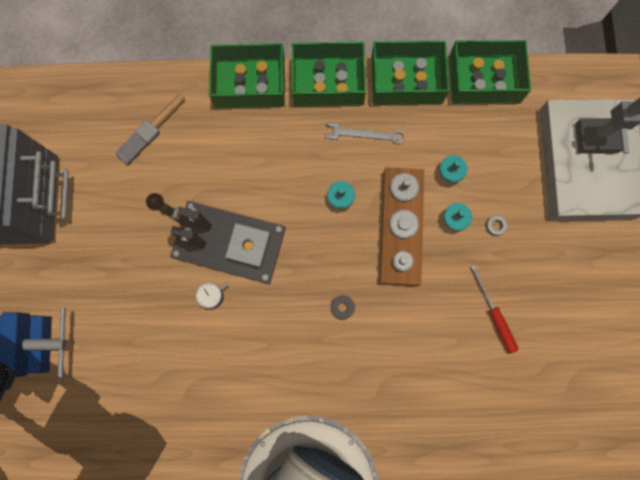

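Scene view: steel candidates are the tall-shaft gear at (199,233), the stub gear at (239,218) and the pinion at (275,198). Turquoise look-alikes sit at (146,223), (193,198) and (257,281). Top view: tall-shaft gear (404,186), stub (404,223), pinion (402,261), turquoise (341,195), (453,169), (458,217), bore (249,245), knob (155,201). By the description I choose the gear at top (404,186) / scene (199,233).

```bash
python3 - <<'E'
from h import *
s=cv2.imread('pics/s0.png');t=cv2.imread('pics/t0.png')
a=cv2.resize(s[170:290,120:320],(800,480),interpolation=3);cv2.imwrite('pics/c0.png',a)
T=cams.camera_model('top');S=cams.camera_model('scene')
print('gear',onz(T,(404,186.5),.054),'stub',onz(T,(404,223.5),.054),'pin',onz(T,(402.5,261),.08))
print('scene disc',onz(S,(200,238),.054))
c=[(202,203.5),(285,229),(264.5,282),(172.5,257.5)]
for p in c: print('plate',onz(T,p,.015))
hsv=cv2.cvtColor(t,cv2.COLOR_BGR2HSV)
m=((hsv[:,:,1]<40)&(hsv[:,:,2]>110)).astype(np.uint8)
n,l,st,ce=cv2.connectedComponentsWithStats(m)
for i in range(1,n):
    x,y=ce[i]
    if 140<x<460 and 150<y<320 and st[i,4]>80:
        cn=max(cv2.findContours((l==i).astype(np.uint8),0,1)[0],key=len);print(st[i],ce[i],cv2.minAreaRect(cn),cv2.minEnclosingCircle(cn))
o=((hsv[:,:,1]>120)&(hsv[:,:,0]>15)&(hsv[:,:,0]<30)).astype(np.uint8)[235:255,238:260]
ys,xs=np.nonzero(o);print('orange',xs.mean()+238,ys.mean()+235,len(xs))
print('knob tri',tri(ray(T,(155,201.5)),ray(S,(500,211))),'bore',tri(ray(T,(249,245)),ray(S,(400,308))))
E
```

```text
gear [ 0.61983083 -0.21818053  0.054     ] stub [ 0.53994207 -0.21483817  0.054     ] pin [ 0.45767147 -0.20513552  0.08      ]
scene disc [ 0.62402347 -0.20763062  0.054     ]
plate [0.59987795 0.21916654 0.015     ]
plate [0.5398092  0.03776736 0.015     ]
plate [0.42585073 0.08244964 0.015     ]
plate [0.4819711  0.28146463 0.015     ]
[391 174  27  27 521] [404.12092131 186.89635317] ((404.0, 187.0), (26.0, 26.0), 90.0) ((404.1000061035156, 186.89999389648438), 13.461889266967773)
[390 211  28  27 585] [403.48888889 223.86837607] ((403.5, 224.0), (26.0, 27.0), 90.0) ((403.4607238769531, 223.7120361328125), 13.73133373260498)
[ 226  223   43   43 1178] [246.99660441 244.25297114] ((247.00889587402344, 244.1824951171875), (35.70670700073242, 36.168922424316406), 15.64224624633789) ((247.0, 244.5), 24.438798904418945)
[394 252  18  19 267] [402.38576779 260.80149813] ((402.25006103515625, 260.7500305175781), (16.970561981201172, 17.677669525146484), 45.0) ((402.3108215332031, 260.8783874511719), 9.276815414428711)
[197 284  30  24 483] [209.01035197 295.14492754] ((211.5, 295.5), (23.0, 29.0), 90.0) ((212.36842346191406, 293.178955078125), 16.43400001525879)
orange 247.58620689655172 244.8793103448276 58
knob tri [0.53610807 0.23777228 0.32094431] bore [0.50001116 0.11400948 0.04676787]
```

View pics/c0.png

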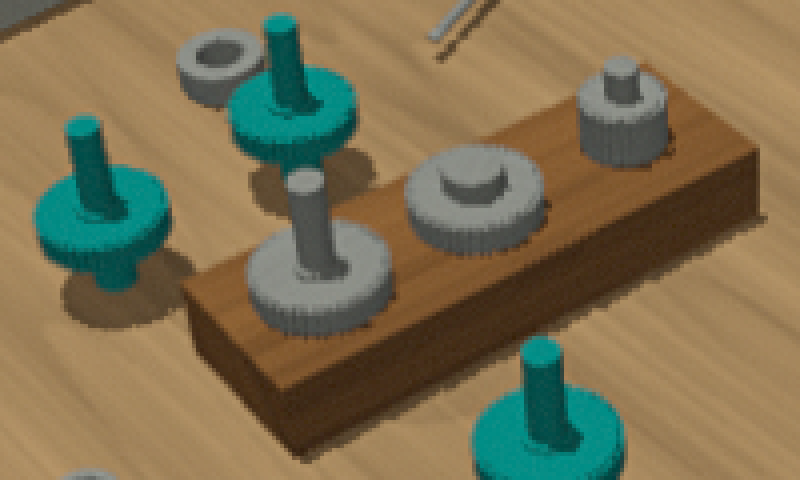

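The crop shows a grey wide gear with a long slender shaft on the left end of the board, so the choice is confirmed.

```bash
cat >> h.py <<'E'
def go(xyz,yaw):
    "tool-frame shift (mm) and turn (deg) to a tool-down pose; yaw = direction of tool y, deg"
    s,p,r=tool(); a=np.radians(yaw)
    y=np.array([np.cos(a),np.sin(a),0]);x=np.array([0,0,-1.])
    t=R.from_matrix(np.c_[x,y,np.cross(x,y)])
    print('t',s['time_s'],'p',p.round(4),'f',np.round(s['ft_force'],2),'w',s['gripper_width'],'MOVE',np.r_[r.inv().apply(np.array(xyz)-p)*1000,np.degrees((r.inv()*t).as_rotvec())].round(1))
E
python3 - <<'E'
from h import *
W=cams.camera_model('wrist');s,p,r=tool()
c,d=ray(W,(W['cx'],W['cy']));print('cam in tool',r.inv().apply(c-p),r.inv().apply(d))
T=cams.camera_model('top');print('nest',onz(T,(247,244.2),.055),'gear',onz(T,(404.1,186.9),.054))
go((.38,.10,.26),-17)
E
```

```text
cam in tool [-0.15674678  0.00098139 -0.07892327] [ 9.58660278e-01 -9.17496078e-04  2.84551628e-01]
nest [0.50200873 0.11494133 0.055     ] gear [ 0.61895362 -0.2183563   0.054     ]
t 0.1 p [0.2603 0.5679 0.2274] f [-0.73 -0.81 -0.53] w 0.09092119230383985 MOVE [-3.220e+01 -3.755e+02  3.038e+02  8.240e+01  0.000e+00  1.000e-01]
```

```bash
python3 - <<'E'
from h import *
go((.38,.10,.26),148)
E
```

```text
t 0.1 p [0.2603 0.5679 0.2274] f [-0.73 -0.81 -0.53] w 0.09092119230383985 MOVE [ -32.2 -375.5  303.8  -82.6   -0.     0. ]
```

Call:
carry_out(motion=[[[-32,-40,30,-7,0,0,60],[-32,-80,60,-14,0,0,60],[-32,-120,90,-21,0,0,60],[-32,-160,120,-28,0,0,60],[-32,-200,160,-35,0,0,60],[-32,-240,190,-42,0,0,60],[-32,-280,220,-49,0,0,60],[-32,-310,250,-56,0,0,60]]])

```text
time_s: 0.77
position: [0.3314, 0.277, 0.2594]
ee_rot: [0.686, -0.169, 0.687, 0.168]
ft_force: [0.6, 0.1, 0.6]
gripper_width: 0.0545
```

```bash
python3 - <<'E'
from h import *
go((.47,.09,.25),148)
E
```

```text
t 0.7667 p [0.3314 0.277  0.2594] f [0.58 0.11 0.56] w 0.05447123838504955 MOVE [ 9.600e+00 -2.299e+02  3.640e+01 -3.050e+01 -1.000e-01  0.000e+00]
```

Call:
carry_out(motion=[[[10,-38,6,-7,0,0,60],[10,-76,12,-14,0,0,60],[10,-115,18,-21,0,0,60],[10,-153,24,-28,0,0,60],[10,-190,30,-30.5,0,0,60],[10,-230,36,-30.5,0,0,60],[10,-230,36,-30.5,0,0,60],[10,-230,36,-30.5,0,0,60]]])

```text
time_s: 1.43
position: [0.4723, 0.0863, 0.2494]
ee_rot: [0.619, -0.343, 0.619, 0.341]
ft_force: [-0.3, 1.4, -0.5]
gripper_width: 0.055
```

```bash
python3 - <<'E'
from h import *
s,p,r=tool();print(p,s['joint_pos'])
W=cams.camera_model('wrist');im=snap('wrist','w1.png')
np.savez('w1.npz',**{k:np.array(v) for k,v in W.items()})
print(proj(W,[[.502,.115,.055]]))
E
```

```text
[0.47231087 0.0862654  0.24938847] [ 5.76508472e-02  2.66391081e-01  1.65983479e+00 -2.17953007e-03
  1.21524148e+00 -2.52244307e+00]
[[312.94758551 255.96311903]]
```

View pics/w1.png

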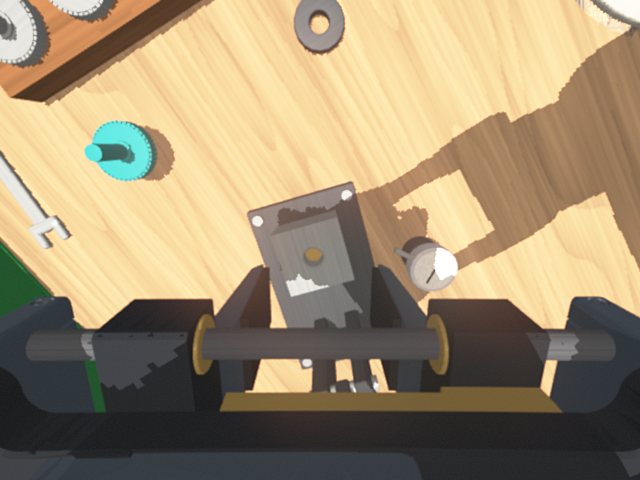

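Wrist view: nest block centred near (314,256) with the bore there, gauge at (432,266), hinge posts partly hidden by the fingers. The projected top-camera estimate (313,256) agrees.

```bash
python3 - <<'E'
from h import *
im=cv2.imread('pics/w1.png')[200:310,255:365]
g=cv2.normalize(im,None,0,255,cv2.NORM_MINMAX)
a=cv2.resize(cv2.convertScaleAbs(im,alpha=1.6),(594,594),interpolation=cv2.INTER_CUBIC);cv2.imwrite('pics/c1.png',a)
E
```

```text
(no output)
```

View pics/c1.png

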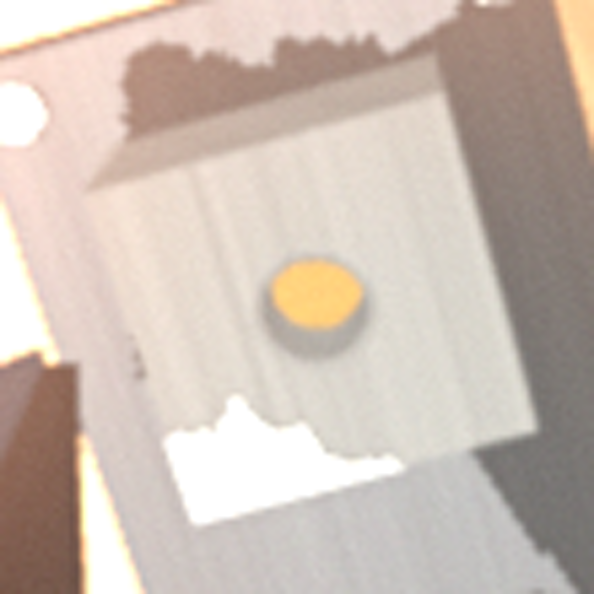

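Crop: nest face corners at crop (90,188), (443,93), (537,428), (195,525); bore rim centre about (316,306).

```bash
python3 - <<'E'
from h import *
W=dict(np.load('w1.npz'))
f=lambda x,y:(255+(x+.5)/5.4-.5,200+(y+.5)/5.4-.5)
c=[onz(W,f(*q),.055) for q in[(90,188),(443,93),(537,428),(195,525)]]
c=np.array(c);print(c.round(4),[np.linalg.norm(c[i]-c[i-1]).round(4) for i in range(4)])
a=lambda v:np.degrees(np.arctan2(v[1],v[0]))
print('centre',c.mean(0),'bore',onz(W,f(316.5,306),.055))
print('ydirs',a(c[2]-c[1]),a(c[3]-c[0]),'xdirs',a(c[0]-c[1]),a(c[3]-c[2]))
go((.572,-.262,.25),148)
E
```

```text
[[0.5268 0.0708 0.055 ]
 [0.4575 0.0915 0.055 ]
 [0.4777 0.1619 0.055 ]
 [0.5494 0.1428 0.055 ]] [np.float64(0.0755), np.float64(0.0723), np.float64(0.0733), np.float64(0.0743)]
centre [0.50283333 0.11673976 0.055     ] bore [0.50194592 0.11543595 0.055     ]
ydirs 74.01648336304552 72.52759994210298 xdirs -16.640368728279398 -14.924971434727203
t 1.4833 p [0.4707 0.0879 0.2492] f [-0.72 -0.33  0.42] w 0.05494079372780519 MOVE [-4.000e-01 -2.719e+02 -2.424e+02 -1.000e-01 -1.000e-01 -0.000e+00]
```

```bash
python3 - <<'E'
from h import *
go((.589,-.246,.25),148)
E
```

```text
t 1.4833 p [0.4707 0.0879 0.2492] f [-0.72 -0.33  0.42] w 0.05494079372780519 MOVE [-4.000e-01 -2.778e+02 -2.198e+02 -1.000e-01 -1.000e-01 -0.000e+00]
```

Call:
carry_out(motion=[[[0,-32,-25,0,0,0,60],[0,-64,-50,0,0,0,60],[0,-96,-75,0,0,0,60],[0,-128,-100,0,0,0,60],[0,-160,-125,0,0,0,60],[0,-192,-150,0,0,0,60],[0,-224,-175,0,0,0,60],[0,-256,-203,0,0,0,60]]])

```text
time_s: 2.15
position: [0.5795, -0.2199, 0.2494]
ee_rot: [0.618, -0.342, 0.619, 0.342]
ft_force: [0.8, 0.5, -0.0]
gripper_width: 0.055
```

Call:
carry_out(motion=[[[0,-22,-18,0,0,0,60],[0,-22,-18,0,0,0,60],[0,-22,-18,0,0,0,60],[0,-22,-18,0,0,0,60],[0,-22,-18,0,0,0,60]]])

```text
time_s: 2.57
position: [0.5884, -0.2451, 0.2494]
ee_rot: [0.618, -0.342, 0.619, 0.343]
ft_force: [0.0, 0.1, 0.8]
gripper_width: 0.0545
```

```bash
python3 - <<'E'
from h import *
W=cams.camera_model('wrist');im=snap('wrist','w2.png')
go((.62,-.218,.25),148)
np.savez('w2.npz',**{k:np.array(v) for k,v in W.items()})
u=proj(W,[[.619,-.218,.099],[.619,-.218,.054]]);print(u)
x,y=u[0].astype(int)
cr=cv2.resize(im[y-60:y+60,x-60:x+60,::-1],(600,600),interpolation=2);cv2.imwrite('pics/c2.png',cr);print(x-60,y-60)
E
```

```text
t 2.6167 p [ 0.5884 -0.2452  0.2495] f [-0.69  0.69  0.32] w 0.05467866235475429 MOVE [ -0.6 -12.3  39.8  -0.   -0.1  -0.1]
[[309.67724818 269.68244109]
 [310.86461634 254.80727619]]
249 209
```

View pics/c2.png

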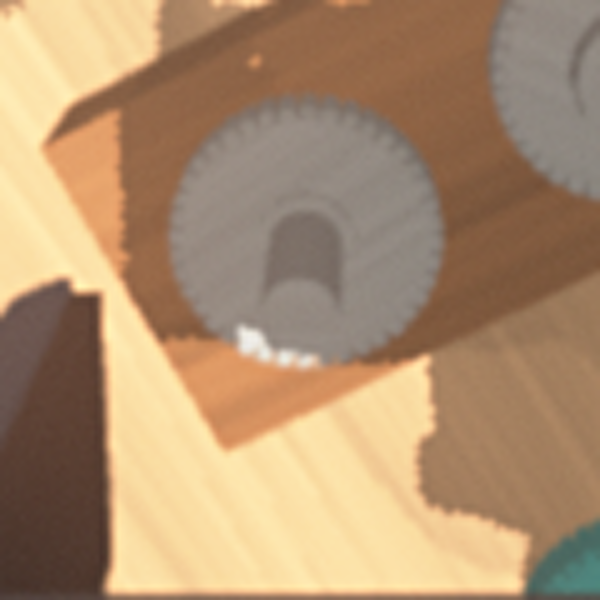

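The gear disc centre is at crop (307,230) and the shaft top at about (303,312), which agrees with the earlier estimate.

```bash
python3 - <<'E'
from h import *
W=dict(np.load('w2.npz'))
f=lambda x,y:(249+(x+.5)/5-.5,209+(y+.5)/5-.5)
print(onz(W,f(307,230),.054),onz(W,f(303,312),.099))
go((.6195,-.218,.14),148)
E
```

```text
[ 0.61967303 -0.21870184  0.054     ] [ 0.62012115 -0.21709698  0.099     ]
t 2.6167 p [ 0.5884 -0.2452  0.2495] f [-0.69  0.69  0.32] w 0.05467866235475429 MOVE [ 1.094e+02 -1.210e+01  3.970e+01 -0.000e+00 -1.000e-01 -1.000e-01]
```

Call:
carry_out(motion=[[[30,-12,40,0,0,0,60],[60,-12,40,0,0,0,60],[95,-12,40,0,0,0,60],[130,-12,40,0,0,0,60],[150,-12,40,0,0,0,60],[165,-12,40,0,0,0,60],[174,-12,40,0,0,0,60],[174,-12,40,0,0,0,60]]])

```text
time_s: 3.28
position: [0.6186, -0.2164, 0.074]
ee_rot: [0.617, -0.342, 0.619, 0.344]
ft_force: [-0.5, 0.4, -0.0]
gripper_width: 0.0547
```

Call:
carry_out(motion=[[[0,0,0,0,0,0,10],[0,0,0,0,0,0,10],[0,0,0,0,0,0,10],[0,0,0,0,0,0,10],[0,0,0,0,0,0,10],[0,0,0,0,0,0,10]]], force=20)

```text
time_s: 3.78
position: [0.6188, -0.2166, 0.0745]
ee_rot: [0.617, -0.342, 0.619, 0.344]
ft_force: [0.2, 0.4, -0.7]
gripper_width: 0.0172
```

Call:
carry_out(motion=[[[0,0,0,0,0,0,5],[0,0,0,0,0,0,5],[0,0,0,0,0,0,5],[-10,0,0,0,0,0,5],[-30,0,0,0,0,0,5],[-60,0,0,0,0,0,5],[-60,0,0,0,0,0,5],[-60,0,0,0,0,0,5]]], force=25)

```text
time_s: 4.45
position: [0.6199, -0.217, 0.1365]
ee_rot: [0.618, -0.343, 0.619, 0.343]
ft_force: [-0.6, 0.1, -3.6]
gripper_width: 0.0152
```

Call:
carry_out(motion=[[[-38,0,0,0,0,0,5],[-76,0,0,0,0,0,5],[-110,0,0,0,0,0,5],[-110,0,0,0,0,0,5],[-110,0,0,0,0,0,5]]])

```text
time_s: 4.87
position: [0.6204, -0.2171, 0.2474]
ee_rot: [0.619, -0.344, 0.618, 0.342]
ft_force: [0.4, 0.6, -4.0]
gripper_width: 0.0154
```

```bash
python3 - <<'E'
from h import *
W=cams.camera_model('wrist');im=snap('wrist','w3.png')
s,p,r=tool();np.savez('w3.npz',p=p,q=r.as_quat(),**{k:np.array(v) for k,v in W.items()})
cv2.imwrite('pics/c3.png',cv2.resize(im[220:400,215:415,::-1],(800,720))[:600])
# predicted nominal points
P=lambda x:p+r.apply(x)
print(proj(W,[P([-.029+.0,0,0]),P([.016,0,0]),P([.030,0,0]),P([.060,0,0])]))
go((.5022,.1158,.23),148)
E
```

```text
[[325.96660734 332.96714049]
 [324.97586186 289.30921398]
 [324.75407885 279.52158977]
 [324.36569952 262.36884026]]
t 4.9167 p [ 0.6195 -0.2167  0.2455] f [-0.35 -0.1  -4.62] w 0.015459292250748201 MOVE [ 1.550e+01  2.755e+02  2.200e+02  0.000e+00 -1.000e-01 -1.000e-01]
```

View pics/c3.png

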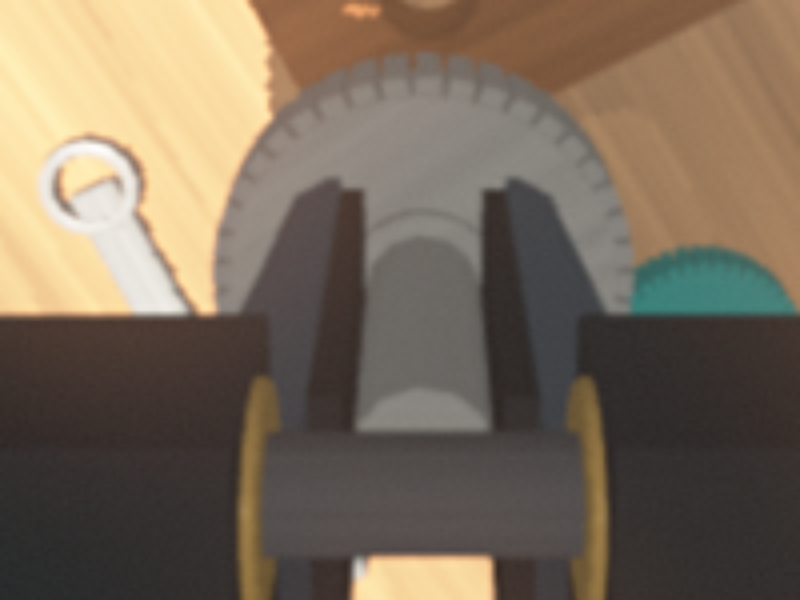

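The gear is held square at crop x 425 (image 321.2), midway between the pads. The model puts the TCP axis at 325, so the wrist camera has a lateral bias of about 2 mm. I'll compare disc and nest directly when they are close together.

Call:
carry_out(motion=[[[15,32,25,0,0,0,5],[15,64,50,0,0,0,5],[15,96,75,0,0,0,5],[15,128,100,0,0,0,5],[15,160,126,0,0,0,5],[15,192,152,0,0,0,5],[15,224,178,0,0,0,5],[15,250,200,0,0,0,5]]])

```text
time_s: 5.58
position: [0.5104, 0.0874, 0.2284]
ee_rot: [0.616, -0.342, 0.62, 0.344]
ft_force: [1.2, 0.6, -3.7]
gripper_width: 0.0155
```

```bash
python3 - <<'E'
from h import *
go((.5022,.1158,.135),148)
E
```

```text
t 5.5833 p [0.5104 0.0874 0.2284] f [ 1.19  0.64 -3.67] w 0.015483698321611103 MOVE [93.4 21.5 20.   0.1 -0.2 -0.3]
```

Call:
carry_out(motion=[[[0,22,20,0,0,0,5],[25,22,20,0,0,0,5],[55,22,20,0,0,0,5],[80,22,20,0,0,0,5],[93,22,20,0,0,0,5],[93,22,20,0,0,0,5],[93,22,20,0,0,0,5]]])

```text
time_s: 6.17
position: [0.5004, 0.1159, 0.1339]
ee_rot: [0.615, -0.342, 0.622, 0.345]
ft_force: [0.6, 0.2, -3.1]
gripper_width: 0.0151
```

```bash
python3 - <<'E'
from h import *
W=cams.camera_model('wrist');im=snap('wrist','w4.png')
s,p,r=tool();np.savez('w4.npz',p=p,q=r.as_quat(),**{k:np.array(v) for k,v in W.items()})
cv2.imwrite('pics/c4.png',cv2.convertScaleAbs(cv2.resize(im[190:340,220:420,::-1],(800,600),interpolation=2),alpha=1.6))
P=lambda x:p+r.apply(x)
print('axis disc top',proj(W,[P([.0205,0,0])]), 'nest',proj(W,[[.5022,.1158,.055]]))
go((.5022,.1158,.135),148)
E
```

```text
axis disc top [[321.77057295 289.28543296]] nest [[319.43396841 256.44527623]]
t 6.2167 p [0.5013 0.1159 0.1349] f [ 0.34 -0.53 -2.82] w 0.015135999311418626 MOVE [-0.1 -0.9  0.4  0.  -0.3 -0.4]
```

View pics/c4.png

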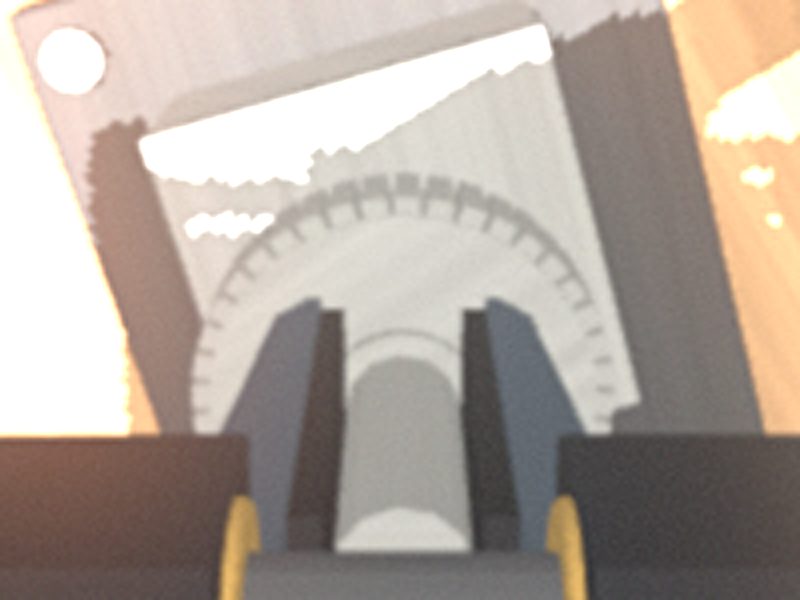

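```bash
python3 - <<'E'
from h import *
W=dict(np.load('w4.npz'));r=R.from_quat(W['q'])
f=lambda x,y:(220+(x+.5)/4-.5,190+(y+.5)/4-.5)
g=lambda P:((proj(W,P)-[220,190]+.5)*4-.5).round(1)
c=[onz(W,f(*q),.055) for q in[(140,138),(548,25),(638,402)]]
print(np.round(c,4),np.linalg.norm(c[0]-c[1]),np.linalg.norm(c[2]-c[1]),'centre',(c[0]+c[2])/2)
for p in (np.array([.5004,.1159,.1339]),W['p']):
  P=lambda x:p+r.apply(x)
  for nm,h in(('top',.0205),('bot',.0345)):
    print(nm,'front',g([P([h,0,-.03])]),'sides',g([P([h,.03,0])]),g([P([h,-.03,0])]))
  print('shafttop',g([P([-.0245,0,0]),P([-.0245,.008,0]),P([-.0245,0,-.008])]))
E
```

```text
[[0.5284 0.0708 0.055 ]
 [0.4567 0.0918 0.055 ]
 [0.4782 0.1624 0.055 ]] 0.07471460301006962 0.07379095648699222 centre [0.50331155 0.11660661 0.055     ]
top front [[414.2 188.3]] sides [[625.5 392.7]] [[201.5 392.5]]
bot front [[413.3 162.5]] sides [[610.8 354.6]] [[214.5 354.4]]
shafttop [[417.2 561.6]
 [490.2 561.6]
 [417.5 495.8]]
top front [[409.1 193.7]] sides [[621.5 398.8]] [[195.5 398.7]]
bot front [[408.5 167.5]] sides [[607.  360.1]] [[209. 360.]]
shafttop [[410.9 570.5]
 [484.2 570.6]
 [411.1 504.5]]
```

Call:
carry_out(motion=[[[5,-0.5,0.4,0,0,0,5],[10,-0.5,0.4,0,0,0,5],[13,-0.5,0.4,0,0,0,5],[15,-0.5,0.4,0,0,0,5],[17,-0.5,0.4,0,0,0,5],[18,-0.5,0.4,0,0,0,5],[18,-0.5,0.4,0,0,0,5]]])

```text
time_s: 6.8
position: [0.5017, 0.116, 0.1168]
ee_rot: [0.616, -0.342, 0.621, 0.344]
ft_force: [-0.2, 1.0, -2.2]
gripper_width: 0.0156
```

Call:
carry_out(motion=[[[1,0,0,0,0,0,5],[2,0,0,0,0,0,5],[3,0,0,0,0,0,5],[4,0,0,0,0,0,5],[5,0,0,0,0,0,5],[5,0,0,0,0,0,5]]])

```text
time_s: 7.3
position: [0.5016, 0.116, 0.1116]
ee_rot: [0.616, -0.342, 0.621, 0.344]
ft_force: [-0.2, -0.3, -3.2]
gripper_width: 0.0156
```

```bash
python3 - <<'E'
from h import *
for i in range(3):
  go((.5018,.1162,.105),148);cams.camera('top');print(status.sense()['torque'])
E
```

```text
t 7.3 p [0.5016 0.116  0.1116] f [-0.23 -0.28 -3.25] w 0.015572070602928948 MOVE [ 6.6 -0.1  0.4  0.  -0.3 -0.4]
[0.11697329 0.03584313 0.00388642]
t 7.35 p [0.5016 0.116  0.1117] f [ 0.43  0.54 -3.71] w 0.015471210481299312 MOVE [ 6.7 -0.1  0.4  0.  -0.3 -0.4]
[0.16921846 0.10896891 0.00974264]
t 7.4 p [0.5016 0.116  0.1118] f [-0.11 -0.4  -4.08] w 0.015171848771436732 MOVE [ 6.8 -0.1  0.3  0.  -0.3 -0.4]
[0.05400564 0.00550914 0.02464754]
```

Call:
carry_out(motion=[[[1.5,0,0,0,-0.3,-0.4,5],[3,0,0,0,-0.3,-0.4,5],[4.5,0,0,0,-0.3,-0.4,5],[6,0,0,0,-0.3,-0.4,5],[7,0,0,0,-0.3,-0.4,5],[7,0,0,0,-0.3,-0.4,5]]])

```text
time_s: 7.95
position: [0.5015, 0.116, 0.1046]
ee_rot: [0.618, -0.343, 0.618, 0.343]
ft_force: [-0.5, 0.2, -3.7]
gripper_width: 0.0155
```

Call:
carry_out(motion=[[[0.5,0,0,0,0,0,5],[1,0,0,0,0,0,5],[1.5,0,0,0,0,0,5],[1.5,0,0,0,0,0,5]]])

```text
time_s: 8.28
position: [0.5015, 0.116, 0.103]
ee_rot: [0.618, -0.343, 0.618, 0.343]
ft_force: [-0.5, -0.1, -3.7]
gripper_width: 0.0153
```

Call:
carry_out(motion=[[[0.5,0,0,0,0,0,5],[1,0,0,0,0,0,5],[1.5,0,0,0,0,0,5],[1.5,0,0,0,0,0,5]]])

```text
time_s: 8.62
position: [0.5015, 0.1159, 0.1014]
ee_rot: [0.618, -0.343, 0.618, 0.343]
ft_force: [1.1, -0.3, -3.0]
gripper_width: 0.0152
```

Call:
carry_out(motion=[[[0.4,0,0,0,0,0,5],[0.8,0,0,0,0,0,5],[1,0,0,0,0,0,5],[1,0,0,0,0,0,5]]])

```text
time_s: 8.95
position: [0.5017, 0.116, 0.1009]
ee_rot: [0.619, -0.343, 0.618, 0.343]
ft_force: [-2.2, 0.0, 6.5]
gripper_width: 0.0155
```

Contact is felt at TCP z 0.1009, so the gear stands about 11 mm proud. Releasing.

Call:
carry_out(motion=[[[-0.5,0,0,0,0,0,5],[-0.5,0,0,0,0,0,35],[-0.5,0,0,0,0,0,35],[-0.5,0,0,0,0,0,35],[-0.5,0,0,0,0,0,35],[-0.5,0,0,0,0,0,35],[-0.5,0,0,0,0,0,35]]])

```text
time_s: 9.53
position: [0.5017, 0.116, 0.1014]
ee_rot: [0.619, -0.343, 0.618, 0.343]
ft_force: [-0.4, -0.3, -0.0]
gripper_width: 0.0317
```

Call:
carry_out(motion=[[[-15,0,0,0,0,0,35],[-40,0,0,0,0,0,35],[-75,0,-20,0,0,0,35],[-110,0,-50,0,0,0,35],[-130,0,-80,0,0,0,35],[-130,0,-80,0,0,0,35],[-130,0,-80,0,0,0,35]]])

```text
time_s: 10.12
position: [0.4594, 0.0472, 0.2326]
ee_rot: [0.62, -0.343, 0.617, 0.342]
ft_force: [0.6, 0.2, -0.4]
gripper_width: 0.0321
```

```bash
python3 - <<'E'
from h import *
go((.5,.1,.25),148);W=cams.camera_model('wrist')
im=snap('wrist','w5.png');sc=snap('scene','s5.png')
u=proj(W,[[.502,.1155,.12]])[0].astype(int);print(u)
a=cv2.resize(im[max(0,u[1]-75):,u[0]-80:u[0]+80,::-1][:150],(400,375))
b=cv2.resize(sc[190:430,330:530,::-1],(400,480))
c=np.zeros((480,800,3),np.uint8);c[:375,:400]=a;c[:,400:]=b;cv2.imwrite('pics/c5.png',c)
E
```

```text
t 10.1167 p [0.4594 0.0472 0.2326] f [ 0.59  0.18 -0.38] w 0.0321131871275541 MOVE [-17.2  -6.4  66.3  -0.1   0.1   0.2]
[322 327]
```

View pics/c5.png

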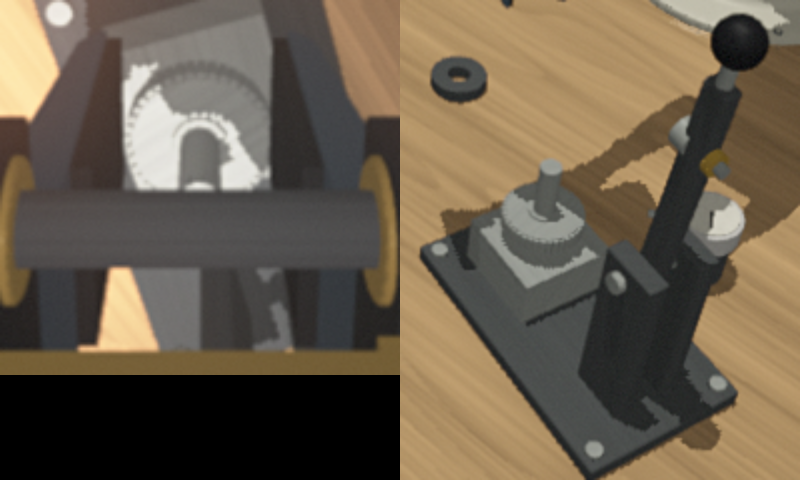

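Both views show the gear upright and proud in the bore, released, with the clamp upright and its knob at scene (500,211). Next I pinch the knob.

```bash
python3 - <<'E'
from h import *
for n,f,(x0,x1,y0,y1) in(('top','t0.png',(140,172,186,216)),('scene','s0.png',(480,520,190,230))):
    im=cv2.imread('pics/'+f)[y0:y1,x0:x1].max(2)
    l,lab,st,ce=cv2.connectedComponentsWithStats((im<45).astype(np.uint8));print(n,[(st[i].tolist(),(ce[i]+[x0,y0]).round(1)) for i in range(1,l) if st[i,4]>20])
go((.537,.2376,.42),164)
go((.47,.10,.42),164)
E
```

```text
top []
scene [([6, 7, 28, 28, 602], array([499.3, 210.7]))]
t 10.2167 p [0.4593 0.0483 0.231 ] f [0.28 0.25 0.57] w 0.032360833339431766 MOVE [-188.9   34.3  201.9  -16.     0.     0. ]
t 10.2167 p [0.4593 0.0483 0.231 ] f [0.28 0.25 0.57] w 0.032360833339431766 MOVE [-189.    18.2   49.7  -16.     0.     0. ]
```

Call:
carry_out(motion=[[[-40,0,0,-5,0,0,75],[-80,0,0,-11,0,0,75],[-120,5,10,-16,0,0,75],[-160,10,25,-16,0,0,75],[-189,15,45,-16,0,0,75],[-189,20,80,-16,0,0,75],[-189,25,120,-16,0,0,75],[-189,34,155,-16,0,0,75]]])

```text
time_s: 10.88
position: [0.5136, 0.2005, 0.4191]
ee_rot: [0.565, -0.426, 0.564, 0.426]
ft_force: [1.4, -1.1, 0.6]
gripper_width: 0.0683
```

```bash
python3 - <<'E'
from h import *
T=cams.camera_model('top');S=cams.camera_model('scene')
im=cv2.imread('pics/t0.png')[186:220,140:175].max(2)
for th in(30,60):
    ys,xs=np.nonzero(im[:,:28]<th); print(th,len(xs),xs.mean()+140 if len(xs) else 0,ys.mean()+186 if len(ys) else 0)
print(tri(ray(T,(155,201.5)),ray(S,(499.3,210.7))))
go((.537,.2376,.40),164)
E
```

```text
30 0 0 0
60 208 156.58653846153845 203.22596153846155
[0.53622362 0.23738464 0.32112976]
t 10.8833 p [0.5136 0.2005 0.4191] f [ 1.43 -1.13  0.6 ] w 0.06830418663097522 MOVE [ 19.1 -12.3  42.1   0.    0.    0. ]
```

Call:
carry_out(motion=[[[0,-12,42,0,0,0,75],[15,-12,42,0,0,0,75],[45,-12,42,0,0,0,75],[70,-12,42,0,0,0,75],[90,-12,42,0,0,0,75],[100,-12,42,0,0,0,75],[100,-12,42,0,0,0,75]]])

```text
time_s: 11.47
position: [0.5356, 0.2381, 0.3159]
ee_rot: [0.563, -0.425, 0.566, 0.427]
ft_force: [0.3, 0.2, 0.1]
gripper_width: 0.0685
```

```bash
python3 - <<'E'
from h import *
go((.537,.2376,.318),164)
im=snap('wrist');cv2.imwrite('pics/c6.png',im[:,:,::-1])
E
```

```text
t 11.4667 p [0.5356 0.2381 0.3159] f [0.28 0.17 0.14] w 0.06850760561847395 MOVE [-2.1 -1.4 -0.1  0.1 -0.1 -0.3]
```

View pics/c6.png

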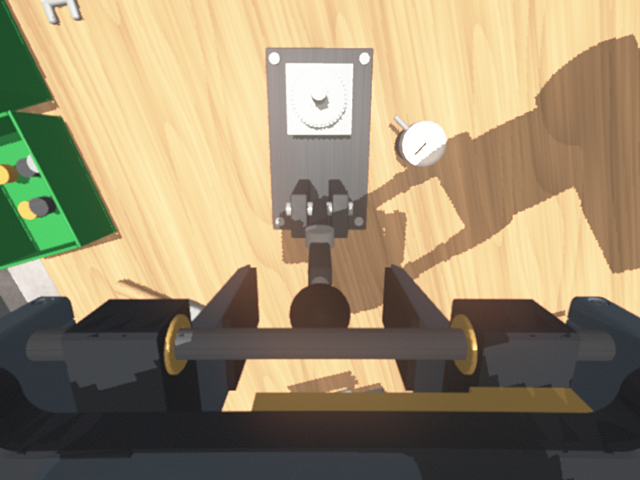

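The knob sits midway between the fingers at (320,314), near the grasp point. Closing on it.

Call:
carry_out(motion=[[[0,0,0,0,0,0,20],[0,0,0,0,0,0,20],[0,0,0,0,0,0,20],[0,0,0,0,0,0,20],[0,0,0,0,0,0,20],[0,0,0,0,0,0,20],[0,0,0,0,0,0,20],[0,0,0,0,0,0,20]]], force=20)

```text
time_s: 12.18
position: [0.5362, 0.2382, 0.3182]
ee_rot: [0.564, -0.425, 0.565, 0.426]
ft_force: [-3.5, 0.0, 5.0]
gripper_width: 0.0289
```

```bash
cat >> h.py <<'E'
B=np.array([.5022,.1158,0]);YF=np.array([.2823,.9593,0])
def arc(a0,a1,n=8):
    "rows (x down, z along -tool axes) for knob swing from angle a0 to a1, relative to now; tool z ~ +y_f"
    s,p,r=tool()
    k=lambda a:B+YF*(.110-.19*np.cos(a))+np.array([0,0,.134+.19*np.sin(a)])
    print('t',s['time_s'],'p',p.round(4),'f',np.round(s['ft_force'],2),'w',round(s['gripper_width'],4))
    for a in np.linspace(a0,a1,n+1)[1:]:print(a.round(3),(r.inv().apply(k(a)-k(a0))*1000).round(1),'abs TCP',(k(a)-[0,0,.005]).round(4))
E
python3 - <<'E'
from h import *
s,p,r=tool();yf=(p-B)@YF;print(yf,'angle',np.arctan2(p[2]+.005-.134,.110-yf),'rad',np.hypot(p[2]+.005-.134,.110-yf))
arc(1.66,.9)
E
```

```text
0.12697307670394498 angle 1.6602729097383435 rad 0.18994629908070443
t 12.1833 p [0.5362 0.2382 0.3182] f [-3.52  0.01  5.04] w 0.0289
1.565 [ -0.7   0.2 -18. ] abs TCP [0.5329 0.2203 0.319 ]
1.47 [  0.2   0.3 -36. ] abs TCP [0.5279 0.203  0.318 ]
1.375 [  2.9   0.4 -53.9] abs TCP [0.5228 0.1859 0.3154]
1.28 [  7.3   0.6 -71.4] abs TCP [0.5179 0.1691 0.311 ]
1.185 [ 13.3   0.7 -88.4] abs TCP [0.5131 0.1527 0.305 ]
1.09 [  20.9    0.8 -104.8] abs TCP [0.5084 0.137  0.2975]
0.995 [  30.     0.9 -120.4] abs TCP [0.504  0.1221 0.2884]
0.9 [  40.5    1.  -135. ] abs TCP [0.4999 0.108  0.2778]
```

Call:
carry_out(motion=[[[-0.7,0,-18,0,0,0,20],[0,0,-36,0,0,0,20],[2.9,0,-54,0,0,0,20],[7.3,0,-71,0,0,0,20],[13.3,0,-88,0,0,0,20],[20.9,0.5,-105,0,0,0,20],[30,1,-120,0,0,0,20],[40.5,1,-135,0,0,0,20]]])

```text
time_s: 12.85
position: [0.4988, 0.108, 0.2782]
ee_rot: [0.565, -0.426, 0.564, 0.426]
ft_force: [6.6, 4.1, -3.5]
gripper_width: 0.0285
```

```bash
python3 - <<'E'
from h import *
s,p,r=tool();yf=(p-B)@YF;a=np.arctan2(p[2]+.005-.134,.110-yf);print(yf,'angle',a,'rad',np.hypot(p[2]+.005-.134,.110-yf))
arc(a,.30)
E
```

```text
-0.008461564592755186 angle 0.8998293040511388 rad 0.1905311952808359
t 12.85 p [0.4988 0.108  0.2782] f [ 6.6   4.09 -3.53] w 0.0285
0.825 [  9.3   0.1 -10.8] abs TCP [0.4969 0.0976 0.2685]
0.75 [ 19.3   0.2 -20.9] abs TCP [0.494  0.0879 0.2585]
0.675 [ 30.1   0.3 -30.2] abs TCP [0.4914 0.079  0.2477]
0.6 [ 41.5   0.3 -38.7] abs TCP [0.489  0.0709 0.2363]
0.525 [ 53.6   0.4 -46.3] abs TCP [0.4868 0.0636 0.2242]
0.45 [ 66.2   0.5 -53. ] abs TCP [0.485  0.0572 0.2116]
0.375 [ 79.2   0.5 -58.7] abs TCP [0.4833 0.0517 0.1986]
0.3 [ 92.6   0.6 -63.4] abs TCP [0.482  0.0472 0.1851]
```

Call:
carry_out(motion=[[[9.3,-0.2,-10.8,0,0,0,20],[19.3,-0.3,-20.9,0,0,0,20],[30.1,-0.3,-30.2,0,0,0,20],[41.5,-0.3,-38.7,0,0,0,20],[53.6,-0.3,-46.3,0,0,0,20],[66.2,-0.2,-53,0,0,0,20],[79.2,-0.2,-58.7,0,0,0,20],[92.6,-0.2,-63.4,0,0,0,20]]])

```text
time_s: 13.52
position: [0.4813, 0.0464, 0.1851]
ee_rot: [0.565, -0.426, 0.564, 0.426]
ft_force: [-1.1, 0.7, 1.4]
gripper_width: 0.0284
```

```bash
python3 - <<'E'
from h import *
s,p,r=tool();yf=(p-B)@YF;a=np.arctan2(p[2]+.005-.134,.110-yf);print(yf,'angle',a,'rad',np.hypot(p[2]+.005-.134,.110-yf))
arc(a,.20,4);arc(a,0,4)
E
```

```text
-0.07250748880017609 angle 0.2984626033494316 rad 0.190949421596447
t 13.5167 p [0.4813 0.0464 0.1851] f [-1.15  0.71  1.36] w 0.0284
0.274 [ 4.5  0.  -1.3] abs TCP [0.4816 0.0458 0.1804]
0.249 [ 9.   0.  -2.5] abs TCP [0.4813 0.0447 0.1759]
0.225 [13.6  0.  -3.6] abs TCP [0.481  0.0436 0.1713]
0.2 [18.1  0.  -4.6] abs TCP [0.4807 0.0427 0.1667]
t 13.5167 p [0.4813 0.0464 0.1851] f [-1.15  0.71  1.36] w 0.0284
0.224 [13.7  0.  -3.7] abs TCP [0.481  0.0436 0.1712]
0.149 [27.6  0.1 -6.3] abs TCP [0.4802 0.0411 0.1572]
0.075 [41.7  0.1 -7.9] abs TCP [0.4798 0.0396 0.1432]
0.0 [55.9  0.1 -8.4] abs TCP [0.4796 0.0391 0.129 ]
```

Call:
carry_out(motion=[[[3,0,-0.9,0,0,0,20],[6,0,-1.7,0,0,0,20],[9,0,-2.5,0,0,0,20],[12,0,-3.2,0,0,0,20],[15,0,-3.9,0,0,0,20],[18,0,-4.6,0,0,0,20],[18,0,-4.6,0,0,0,20]]])

```text
time_s: 14.1
position: [0.48, 0.0418, 0.1668]
ee_rot: [0.564, -0.426, 0.564, 0.426]
ft_force: [0.5, -2.1, -5.3]
gripper_width: 0.0289
```

Call:
carry_out(motion=[[[2,0,-0.4,0,0,0,20],[4,0,-0.8,0,0,0,20],[6,0,-1.1,0,0,0,20],[7,0,-1.3,0,0,0,20]]])

```text
time_s: 14.43
position: [0.4797, 0.0406, 0.1596]
ee_rot: [0.564, -0.426, 0.564, 0.426]
ft_force: [-1.4, -1.2, 1.7]
gripper_width: 0.0289
```

Call:
carry_out(motion=[[[1,0,-0.1,0,0,0,20],[2,0,-0.2,0,0,0,20],[3,0,-0.4,0,0,0,20],[4,0,-0.5,0,0,0,20]]])

```text
time_s: 14.77
position: [0.4795, 0.04, 0.1555]
ee_rot: [0.564, -0.426, 0.564, 0.426]
ft_force: [-2.0, -2.9, 2.4]
gripper_width: 0.0285
```

Call:
carry_out(motion=[[[1,0,-0.1,0,0,0,20],[2,0,-0.2,0,0,0,20],[3,0,-0.3,0,0,0,20],[4,0,-0.4,0,0,0,20]]])

```text
time_s: 15.1
position: [0.4794, 0.0396, 0.1514]
ee_rot: [0.564, -0.426, 0.565, 0.426]
ft_force: [-3.0, -4.3, 2.4]
gripper_width: 0.0284
```

Call:
carry_out(motion=[[[1,0,-0.1,0,0,0,20],[2,0,-0.2,0,0,0,20],[3,0,-0.3,0,0,0,20]]])

```text
time_s: 15.35
position: [0.4793, 0.0393, 0.1483]
ee_rot: [0.564, -0.426, 0.564, 0.426]
ft_force: [-1.6, -2.9, 1.7]
gripper_width: 0.0284
```

Call:
carry_out(motion=[[[1,0,-0.1,0,0,0,20],[2,0,-0.1,0,0,0,20],[3,0,-0.2,0,0,0,20]]])

```text
time_s: 15.6
position: [0.4792, 0.039, 0.1452]
ee_rot: [0.564, -0.426, 0.565, 0.426]
ft_force: [-2.1, -4.5, 2.7]
gripper_width: 0.0289
```

Call:
carry_out(motion=[[[1,0,0,0,0,0,20],[2,0,0,0,0,0,20],[3,0,0,0,0,0,20]]])

```text
time_s: 15.85
position: [0.4792, 0.0389, 0.142]
ee_rot: [0.564, -0.426, 0.565, 0.426]
ft_force: [-2.4, -6.1, 0.8]
gripper_width: 0.0286
```

Call:
carry_out(motion=[[[1,0,0,0,0,0,20],[2,0,0,0,0,0,20]]])

```text
time_s: 16.02
position: [0.4792, 0.0388, 0.1399]
ee_rot: [0.564, -0.426, 0.565, 0.426]
ft_force: [-4.0, -4.5, 4.2]
gripper_width: 0.0288
```

Call:
carry_out(motion=[[[1,0,0,0,0,0,20],[2,0,0,0,0,0,20]]])

```text
time_s: 16.18
position: [0.4792, 0.0387, 0.138]
ee_rot: [0.564, -0.426, 0.565, 0.426]
ft_force: [-5.8, -5.6, 8.0]
gripper_width: 0.0287
```

The pad has met the shaft (8 N at the knob). Driving down in small steps.

Call:
carry_out(motion=[[[1,0.1,-0.2,0,0,0,20],[2,0.2,-0.3,0,0,0,20],[3,0.2,-0.3,0,0,0,20]]])

```text
time_s: 16.43
position: [0.4791, 0.0385, 0.1352]
ee_rot: [0.564, -0.426, 0.564, 0.426]
ft_force: [-2.5, -3.0, 8.9]
gripper_width: 0.0287
```

Call:
carry_out(motion=[[[1,0,0,0,0,0,20],[2,0,0,0,0,0,20],[3,0,0,0,0,0,20]]])

```text
time_s: 16.68
position: [0.4791, 0.0386, 0.1324]
ee_rot: [0.564, -0.426, 0.564, 0.425]
ft_force: [-4.4, -4.4, 9.2]
gripper_width: 0.0285
```

Call:
carry_out(motion=[[[1,0,0,0,0,0,20],[2,0,0,0,0,0,20],[3,0,0,0,0,0,20]]])

```text
time_s: 16.93
position: [0.4791, 0.0385, 0.1296]
ee_rot: [0.564, -0.427, 0.564, 0.425]
ft_force: [-4.7, -3.5, 8.6]
gripper_width: 0.0286
```

Call:
carry_out(motion=[[[1,0,0,0,0,0,20],[2,0,0,0,0,0,20],[3,0,0,0,0,0,20]]])

```text
time_s: 17.18
position: [0.4791, 0.0386, 0.1267]
ee_rot: [0.565, -0.427, 0.564, 0.425]
ft_force: [-4.5, -3.4, 7.7]
gripper_width: 0.0284
```

Call:
carry_out(motion=[[[0.7,0,0,0,0,0,20],[1.4,0,0,0,0,0,20]]])

```text
time_s: 17.35
position: [0.4791, 0.0386, 0.1255]
ee_rot: [0.565, -0.427, 0.564, 0.425]
ft_force: [-3.3, -3.4, 9.2]
gripper_width: 0.0285
```

Call:
carry_out(motion=[[[0.7,0,0,0,0,0,20],[1.4,0,0,0,0,0,20]]])

```text
time_s: 17.52
position: [0.4791, 0.0386, 0.1242]
ee_rot: [0.565, -0.427, 0.564, 0.425]
ft_force: [-4.0, -3.4, 7.6]
gripper_width: 0.0287
```

Call:
carry_out(motion=[[[0.6,0,0,0,0,0,20],[1.2,0,0,0,0,0,20]]])

```text
time_s: 17.68
position: [0.4792, 0.0386, 0.1232]
ee_rot: [0.565, -0.427, 0.564, 0.425]
ft_force: [-4.1, -2.8, 8.2]
gripper_width: 0.0284
```

Call:
carry_out(motion=[[[0.6,0,0,0,0,0,20],[1.2,0,0,0,0,0,20]]])

```text
time_s: 17.85
position: [0.4792, 0.0387, 0.1222]
ee_rot: [0.565, -0.427, 0.564, 0.425]
ft_force: [-3.8, -2.9, 8.6]
gripper_width: 0.0286
```

Call:
carry_out(motion=[[[0.5,0,0,0,0,0,20],[1,0,0,0,0,0,20]]])

```text
time_s: 18.02
position: [0.4792, 0.0387, 0.1213]
ee_rot: [0.565, -0.427, 0.564, 0.425]
ft_force: [-4.1, -4.7, 8.5]
gripper_width: 0.0282
```

Call:
carry_out(motion=[[[0.5,0,0,0,0,0,20],[1,0,0,0,0,0,20]]])

```text
time_s: 18.18
position: [0.4792, 0.0388, 0.1205]
ee_rot: [0.565, -0.427, 0.564, 0.425]
ft_force: [-4.3, -2.8, 7.8]
gripper_width: 0.0286
```

Call:
carry_out(motion=[[[0.5,0,0,0,0,0,20],[1,0,0,0,0,0,20]]])

```text
time_s: 18.35
position: [0.4792, 0.0388, 0.1197]
ee_rot: [0.565, -0.427, 0.564, 0.425]
ft_force: [-5.4, -2.5, 11.7]
gripper_width: 0.0287
```

Call:
carry_out(motion=[[[0.5,0,0,0,0,0,20],[1,0,0,0,0,0,20]]])

```text
time_s: 18.52
position: [0.4793, 0.0388, 0.1191]
ee_rot: [0.565, -0.427, 0.564, 0.425]
ft_force: [-7.1, -3.2, 18.9]
gripper_width: 0.0287
```

Force rises to 19 N over 0.6 mm, so it has gone solid. I check flushness before letting go.

```bash
python3 - <<'E'
from h import *
sc=snap('scene','s7.png');go((.4792,.0388,.119),164)
wr=snap('wrist','w7.png')
a=cv2.resize(sc[250:360,335:465,::-1],(650,550),interpolation=2);cv2.imwrite('pics/c7.png',a)
E
```

```text
t 18.5667 p [0.4793 0.0388 0.1191] f [-6.16 -3.26 15.38] w 0.028312993303789176 MOVE [ 0.1  0.  -0.1  0.1  0.   0.2]
```

View pics/c7.png

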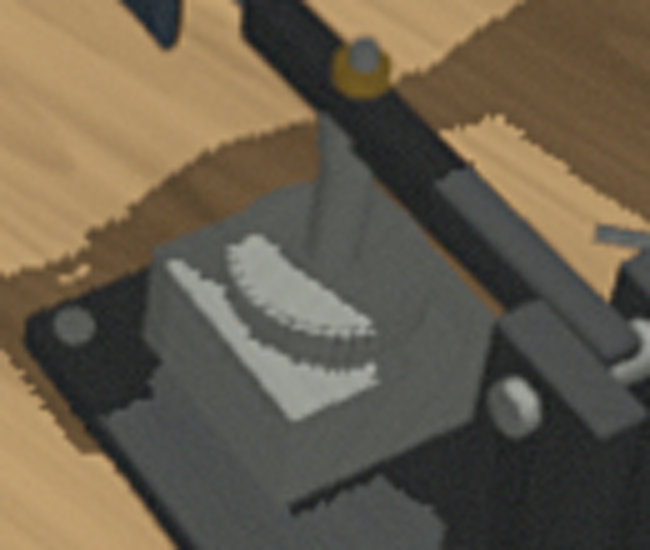

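Call:
carry_out(motion=[[[0.3,0,0,0,0,0,20],[0.4,0,0,0,0,0,20]]])

```text
time_s: 18.78
position: [0.4793, 0.0389, 0.1191]
ee_rot: [0.565, -0.427, 0.564, 0.425]
ft_force: [-6.9, -3.4, 16.8]
gripper_width: 0.0283
```

No further travel (z unchanged), so it's solid and home. Unloading, opening, and withdrawing upward.

Call:
carry_out(motion=[[[-0.4,0,0,0,0,0,31],[-0.4,0.2,0,0,0,0,75],[-0.4,0.2,0,0,0,0,75],[-0.4,0.2,0,0,0,0,75],[-0.4,0.2,0,0,0,0,75],[-0.4,0.2,0,0,0,0,75],[-0.4,0.2,0,0,0,0,75],[-0.4,0.2,0,0,0,0,75]]])

```text
time_s: 19.45
position: [0.4791, 0.0389, 0.1195]
ee_rot: [0.565, -0.427, 0.564, 0.425]
ft_force: [-0.9, 0.7, -0.6]
gripper_width: 0.068
```

Call:
carry_out(motion=[[[-10,0,0,0,0,0,75],[-30,0,0,0,0,0,75],[-60,0,0,0,0,0,75],[-90,0,-20,0,0,0,75],[-120,0,-50,0,0,0,75],[-140,0,-70,0,0,0,75],[-140,0,-70,0,0,0,75],[-140,0,-70,0,0,0,75]]])

```text
time_s: 20.12
position: [0.4598, -0.0291, 0.2604]
ee_rot: [0.566, -0.427, 0.563, 0.424]
ft_force: [-0.7, -0.7, -1.1]
gripper_width: 0.0686
```

```bash
python3 - <<'E'
from h import *
go((.46,-.03,.26),164)
sc=snap('scene','s8.png');t=snap('top','t8.png')
c=np.zeros((480,800,3),np.uint8);c[:,:400]=cv2.resize(sc[230:410,335:485,::-1],(400,480));c[:,400:]=cv2.resize(t[170:320,160:285,::-1],(400,480));cv2.imwrite('pics/c8.png',c)
t0=cv2.imread('pics/t0.png');d=np.abs(t.astype(int)[:,:,::-1]-t0).max(2)
print('diff stub,pinion,gauge',[d[y-12:y+12,x-12:x+12].mean().round(1) for x,y in((404,224),(402,261),(209,295))])
E
```

```text
t 20.1167 p [ 0.4598 -0.0291  0.2604] f [-0.69 -0.69 -1.08] w 0.06855416848557386 MOVE [ 0.5 -0.5 -0.8 -0.   0.   0.3]
diff stub,pinion,gauge [np.float64(4.4), np.float64(4.2), np.float64(8.3)]
```

View pics/c8.png

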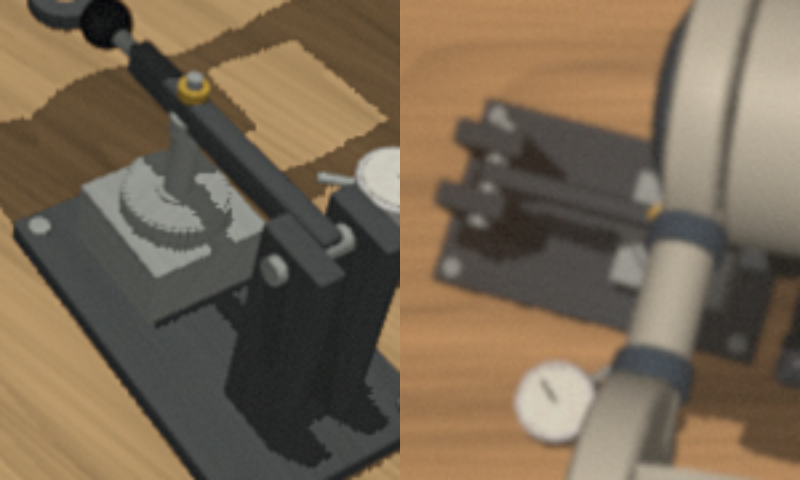

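The clamp is down with its pad on the shaft, the disc lies flush on the nest face, and the gauge and other gears haven't moved. Handing in.

```bash
python3 -c "
from h import *
print(finish_job())"
```

```text
the job is handed in; nothing more can be done
None
```

The long-shafted gear is in the fixture, driven home by the clamp, and the job is handed in at about 20 s of the 72 s. No verdict was reported.

- **Loading:** I set the gear in the bore until I felt the ejector. It stood about 11 mm proud, and I let go there.
- **Clamping:** I pinched the knob and swung the clamp over. The pad met the shaft at about 0.05 rad above level and drove the gear down with 8–9 N at the knob. It went solid about 0.05 rad below level, with a peak of about 19 N at the knob. One small extra push gave no further travel. I estimate the pad force stayed around 28 N, under the 60 N limit; that is worked out from the knob force, not measured.
- **Last checks:** After I let go, the scene view showed the disc flush, the arm down with its pad on the shaft, and the robot clear. The flush check is by eye, good to about 1 mm, plus the felt solid stop. The top view shows the stub gear, pinion and dial gauge where they started; the gauge patch differed slightly more, which I put down to the arm's shadow.
- **Disagreement:** Partway through, the wrist camera put the held gear up to 2 mm off sideways. I attributed most of this to reading the pose while the arm was still settling. The spigot entered the bore with no sign of side force.

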